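# Fit the amber filter in the colorimeter and hold the third cell in the beam

### The arm

A 6-joint arm with a two-finger parallel gripper is mounted at the origin on the work surface. World frame = base frame: x ahead of the robot, y to its left, z up, the work surface at z = 0. Lengths are in mm, angles in rad, forces in N, time in s.
With the tool pointing down it reaches from about 350 to 950 mm from the base axis. Payload 17.4 kg.
Tool frame: the origin (TCP) lies where the fingers leave the gripper's body, on its centre line; the fingertips stand 84 mm ahead of it and the grasp point (between the pads) lies 65 mm ahead of it; x points along the fingers, y is the direction in which the jaws open and shut, and the axes are right-handed (so a half turn about x gives the same grasp; the last joint's range is limited). The gripper opens to 93 mm and grips with 3 to 60 N. Pads are 15 mm wide; open, the fingers measure 128 mm over their backs; the gripper's body (75 mm by 188 mm) begins 65 mm behind the grasp point.
Start: joints at [-1.178, 0.116, 1.442, -0, 1.584, -0.038], TCP at [281.87, -613.337, 302.746] pointing down, gripper open.
Joint ranges: [-2.83, 2.83], [-0.83, 2.19], [0.07, 2.5], [-1.14, 4.28], [0.01, 3], [-2.97, 2.97]. Speed limits (rad/s): [1.89, 1.89, 2.22, 3.14, 3.14, 3.14].

### API

Orientations are given as a rotation vector (axis times angle).
In Python, from plant import robot gives the robot as it stands.
- The arm moves only by the tool servo_tool, never from a script. Its argument "deltas" is a list of rows, each a list of 3 entries, a list of its own where there are three numbers: the opening, from -1 (shut) to 1 (fully open), then the shift along the world's x, y, z in m, then the turn about the world's z in rad. In form: [[fingers, [dx, dy, dz], twist], ...]. A call has 1 to 8 rows; each row shifts and turns the commanded pose from where the row before left it; what a row does not reach is not made up. A row lasts 1/12 s, in which the tool goes at most 41.7 mm and 7.16 degrees, less where a joint would pass 70% of its speed; a pose out of reach is approached as far as the arm can. A call is refused whole if a number of a shift passes 0.0417 or a number of a turn 0.125, either way. A call with a gripper value outside its range is refused whole. The fingers move at their own pace and stop on an object; the grip force is fixed at half the most. Time passes only in rows, so rows that do not move let the fingers close. It gives the time, the measured TCP pose, the force and the opening at its end, in the units of the state.
- robot.get_state(): the state, without advancing time (a new reading comes with each control period).
- robot.camera(name): name is "scene" or "top" or "wrist"; returns a dict with "pixels" (400x640x3 uint8, red, green, blue), "vertical_fov" (degrees; the focal length in pixels is half the picture's height over the tangent of half this angle, whatever the lens; pixels are square), "cx", "cy" (the principal point, pixels), "dist" ([k1, k2, p1, p2, k3] as OpenCV has them; the pictures are not rectified), "rvec" (rotation vector, rad) and "tvec" (3), from world to camera coordinates, as OpenCV has them. Camera axes: x right, y down, z forward; pixel columns grow to the right and rows downward; lengths in mm; the calibration is good to about 2 mm. A picture is of the moment at which its call begins. There is no depth.
- robot.hand_in(): hands the job in, once; it reports no verdict.
Trained networks look in a picture, given as the dict that the camera call returned (one of the last four; its "shot" number tells which), for a name from the list of things; names that differ only in an ending like _2 or _b are one class to them, and where a whole thing is asked for, a point or a joint stands for the part that bears it (a point fixed in the world has none). Each returns a list of dicts, best first, with "conf" (0 to 1); they miss things now and then, are a little off and sometimes report something else, mostly with a low value. They report only what shows in the picture. A call takes as long as a camera call.
- robot.boxes_of(picture, query): "at" ([column, row] in pixels, amid what is visible of it).
- robot.pinpoint(picture, query): "at" ([column, row] in pixels: a listed point, or the origin of a listed thing).
The state is a dict: "time": time; "joints": joint angles; "joint_velocities": joint speeds; "effort": joint torques, N m; "position": TCP position; "tool_rot": TCP orientation; "force": force on the tool from outside, world axes, zero at the start; "torque": the same for the moment, N m; "gripper_width": finger opening in mm.
Only numpy, scipy, OpenCV 4.12 (cv2) and the standard library are available. Lean on these libraries where they do the work, as an engineer would, in place of code of your own. Each camera call takes 0.05 s, during which the arm holds its last target.

### The job

Take the amber filter out of the filter stand, slide it down fully home into the slot on top of the white colorimeter and let go of it. Then draw the black side knob smoothly out against its spring (the cells are full: no jerk, no snapping back) until the red pointer stands on the red line, and finish while still holding the knob there for the reading. Leave the other filters in their stand and the glassware, jug and bottles where they are.

Things in the scene. Friction and masses are not known exactly. Their poses are not given: they have to be found in the camera images.
- amber_tab (a point): Grip point on the mid-plane of the amber filter's orange tab. Upright filter, z up: black plate 6 mm thick (x), 50 wide (y), 46 tall; on it a black shoulder 12 x 56 mm, 3 tall; on that the tab 10 thick (x), 34 wide (y), 42 tall. This point is 73 mm above the plate's foot, 27 above the shoulder's underside, 18 below the tab's top. About 60 g. Starts in any of the stand's three places.
- green_tab (a point): Same point of the green filter (same shape, green tab), which stays in the stand.
- blue_tab (a point): Same point of the blue filter (same shape, blue tab), which stays in the stand.
- filter_stand: Fixed grey stand, 56 (x) x 200 (y) x 30 mm tall, origin at the centre of its underside, three slots side by side along its y, 64 mm apart. The filters stand 24 mm deep in it, their feet 6 mm above the table, and lift straight up.
- slot_mouth (a point): Centre of the filter slot in the colorimeter's flat top, level with the top (85 mm above the table), with the colorimeter's axes. Slot 8 mm wide along x, 52 long along y, 48 deep, 2 mm chamfer. Either face of the filter may point either way. It is fully home when its shoulder rests on the top: amber_tab is then 27 mm above this point.
- colorimeter: Fixed white bench colorimeter, origin under its centre, z up, display towards -x. Housing x -105 to 105, y -90 to 80 mm, flat top at 85 mm save for the sloping display panel; three cells seen through a clear cover. On its -y side a rod with a black knob comes out over a grey apron (14 mm high, x -37 to 53, y -210 to -90 mm) with a white scale: black, blue and red lines.
- knob (a point): Centre of the round black knob: 24 mm across, 22 mm long along the rod (the colorimeter's y), 55 mm above the table. Pushed in it is at x 0, y -136 mm of the colorimeter, 46 mm from the housing's side. The 8 mm rod is bare between the knob and a brass collar (18 mm across, 32 mm nearer the housing) that carries the pointer. It pulls straight out along the colorimeter's -y.
- pointer (a point): Tip of the red pointer, a thin bar 4 mm above the apron that moves with the knob along the scale (towards the colorimeter's -y).
- red_line (a point): Middle of the red line on the scale (fixed to the apron). The pointer stands on it after moving 40 mm along the colorimeter's -y from its rest at the black line; the blue line in between is at 20 mm.
- cell_carriage (a joint): Travel of knob, pointer and cells in m: 0 pushed in (rest), 0.040 on the red line, 0.055 end stop. The spring pulls back with about 3 N at 0 and 7 N at 0.040; when let go it snaps back to 0.
- beaker: Glass beaker, 72 mm wide, 95 mm tall, origin under its centre; on the green tray. Stays put.
- vial: Small glass vial, 28 mm wide, 55 mm tall, origin under its centre; on the green tray. Stays put.
- jug: White jug, 84 mm wide, 125 mm tall, origin under its centre. Stays put.
- reagent_bottle: Glass bottle with black cap, 68 mm wide, 165 mm tall, origin under its centre. Stays put.
- wash_bottle: White wash bottle with red cap and bent spout, 66 mm wide, about 175 mm tall, origin under its centre. Stays put.

How it is judged:
By the outcome, as a careful person would: the job done as asked, in the order asked, and still so for the second after the job is handed in, while the arm keeps its last pose, push and grip.
It also fails if it takes over 58 s, if anything falls off the work surface, if the arm or the gripper's body presses on something with over 40 N, if the wrist force passes 120 N, or if a joint passes its speed limit or range.

## Working session

There is one attempt and no reset: what is moved stays moved. The work goes in short steps, Python scripts to look and compute and a tool call to move; the robot and the scene stay as the last step left them, time stands still between calls to the robot, and variables do not carry over. Pictures are saved under pics/ and viewed, and the job is handed in when it is done.

Besides the shell and the picture viewer there is one more tool, called after "Emit:" by a JSON object that holds its "op" and its "data", one argument or row to a line. servo_tool: Moves the arm, as the interface text tells. Its arguments: {"type":"object","properties":{"deltas":{"type":"array"}},"required":["deltas"]}

```bash
mkdir -p pics; ls
cat > h.py <<'E'
import numpy as np, cv2
from plant import robot
def K(p):
    h=p["pixels"].shape[0]; f=h/2/np.tan(np.radians(p["vertical_fov"])/2)
    return np.array([[f,0,p["cx"]],[0,f,p["cy"]],[0,0,1]])
def save(p,n,box=None,s=1):
    im=p["pixels"][:,:,::-1]
    if box: im=im[box[1]:box[3],box[0]:box[2]]
    im=cv2.resize(im,None,fx=s,fy=s,interpolation=cv2.INTER_CUBIC); cv2.imwrite("pics/"+n,im)
def ray(p,px):
    u=cv2.undistortPoints(np.array([[px]],float),K(p),np.array(p["dist"],float))[0,0]
    R=cv2.Rodrigues(np.array(p["rvec"],float))[0]; t=np.array(p["tvec"],float).ravel()
    return -R.T@t, R.T@np.array([u[0],u[1],1])
def atz(p,px,z):
    o,d=ray(p,px); return o+d*(z-o[2])/d[2]
def proj(p,P):
    return cv2.projectPoints(np.array(P,float).reshape(-1,1,3),np.array(p["rvec"],float),np.array(p["tvec"],float),K(p),np.array(p["dist"],float))[0][:,0]
def tri(a,b):
    (o1,d1),(o2,d2)=a,b
    A=np.stack([d1,-d2],1); s=np.linalg.lstsq(A,o2-o1,rcond=None)[0]
    p=o1+s[0]*d1;q=o2+s[1]*d2
    return (p+q)/2,np.linalg.norm(p-q)
E
python3 - <<'E'
from h import *
np.set_printoptions(precision=1,suppress=True)
P={n:robot.camera(n) for n in("scene","top","wrist")}
for n in P: save(P[n],n+"0.png")
for n in P: print(n,ray(P[n],(320,200)),P[n]["vertical_fov"])
for q in "amber_tab green_tab blue_tab filter_stand slot_mouth colorimeter knob pointer red_line beaker vial jug reagent_bottle wash_bottle".split():
    for n in P:
        r=robot.pinpoint(P[n],q)[:1]
        print(q,n,[(np.array(x["at"]),round(x["conf"],2)) for x in r])
print(robot.get_state())
E
```

```text
pics
scene (array([1316.6,  444.5,  937.4]), array([-0.6, -0.4, -0.7])) 46.445378972913204
top (array([ 406.8, -100. , 1611.2]), array([ 0.1,  0. , -1. ])) 44.376294055889716
wrist (array([ 347.8, -581.6,  383.6]), array([-0.2, -0.1, -1. ])) 67.35906731994636
amber_tab scene []
amber_tab top [(array([194.5, 231.3]), 0.56)]
amber_tab wrist []
green_tab scene [(array([312.7, 199.2]), 0.47)]
green_tab top [(array([214.6, 234.7]), 0.49)]
green_tab wrist []
blue_tab scene [(array([488.6, 253.2]), 0.79)]
blue_tab top [(array([176.7, 224.4]), 0.53)]
blue_tab wrist []
filter_stand scene [(array([460.4, 253.3]), 0.7)]
filter_stand top [(array([201.7, 233.4]), 0.68)]
filter_stand wrist []
slot_mouth scene [(array([312.1, 198.1]), 0.91)]
slot_mouth top [(array([313.5, 200. ]), 0.82)]
slot_mouth wrist []
colorimeter scene [(array([318.9, 208.4]), 0.62)]
colorimeter top [(array([318.1, 218.5]), 0.89)]
colorimeter wrist []
knob scene [(array([277.1, 178.9]), 0.48)]
knob top [(array([364.1, 207.5]), 0.61)]
knob wrist []
pointer scene []
pointer top [(array([346.6, 202.3]), 0.57)]
pointer wrist []
r
[... 301 characters left out ...]
05.3, 306.6]), 0.78)]
jug top [(array([215.9, 174. ]), 0.86)]
jug wrist []
reagent_bottle scene [(array([242.4, 221.4]), 0.83)]
reagent_bottle top [(array([361.1, 162.9]), 0.57)]
reagent_bottle wrist []
wash_bottle scene [(array([327.5, 287.8]), 0.64)]
wash_bottle top [(array([266.6, 158.4]), 0.86)]
wash_bottle wrist []
{'time': 2.25, 'joints': array([-1.2,  0.1,  1.4, -0. ,  1.6, -0. ]), 'joint_velocities': array([-0., -0.,  0., -0.,  0., -0.]), 'effort': array([  0. , -72.1, -62.3,   0.1,   0. ,   0. ]), 'position': array([ 281.9, -613.3,  302.8]), 'tool_rot': array([ 2. ,  0.4, -2. ]), 'force': array([0.2, 1.6, 0.6]), 'torque': array([ 0. ,  0.1, -0. ]), 'gripper_width': 93.2540138727425}
```

View pics/top0.png

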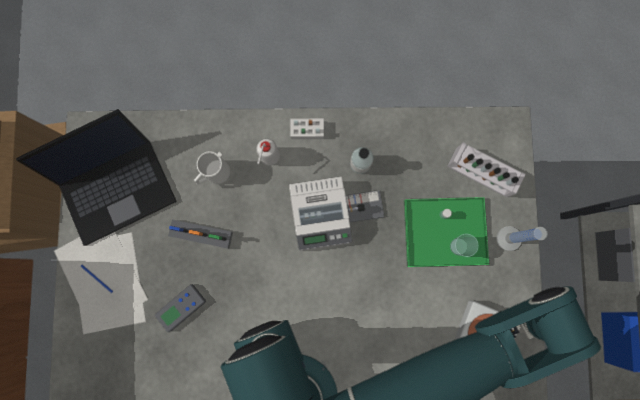

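View pics/scene0.png

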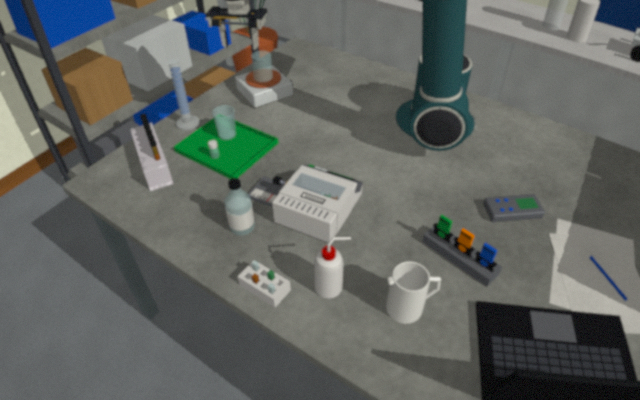

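Run:
```python
import cv2
t=cv2.imread("pics/top0.png")
cv2.imwrite("pics/tA.png",cv2.resize(t[150:270,150:280],None,fx=6,fy=5,interpolation=2)[:600,:800])
cv2.imwrite("pics/tB.png",cv2.resize(t[160:270,270:400],None,fx=5,fy=5,interpolation=2))
s=cv2.imread("pics/scene0.png")
cv2.imwrite("pics/sA.png",cv2.resize(s[120:280,220:380],None,fx=3.7,fy=3.7,interpolation=2))
```

```text
(no output)
```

View pics/tA.png

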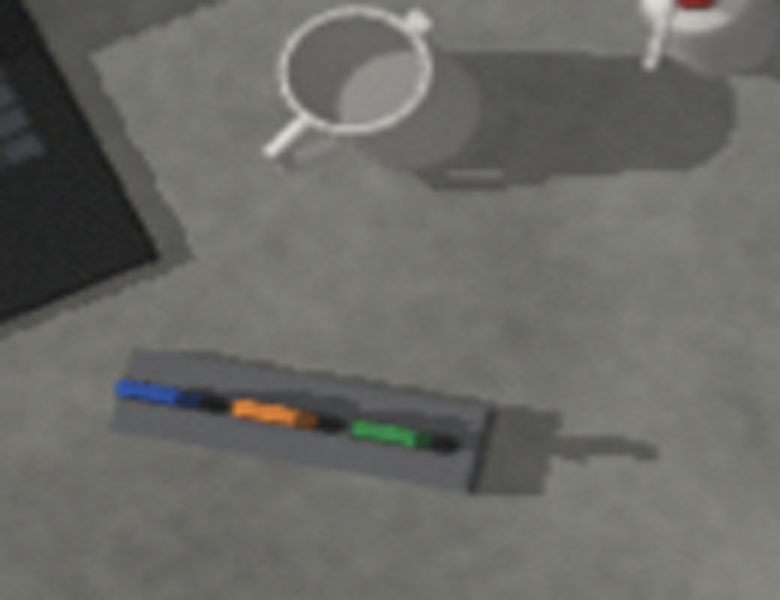

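View pics/tB.png

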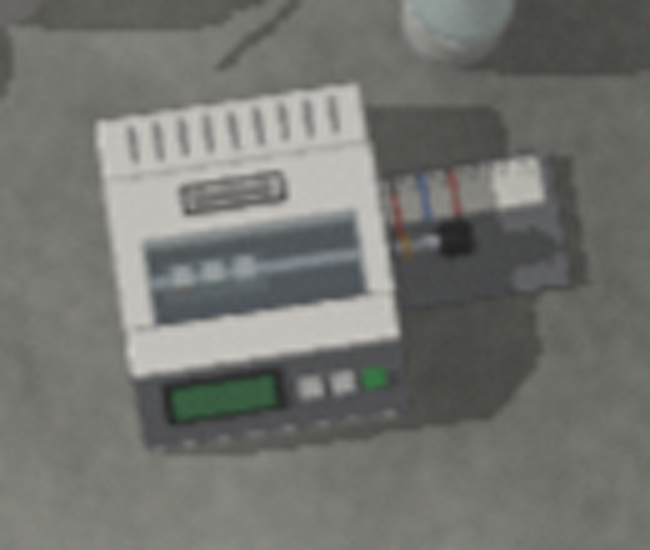

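View pics/sA.png

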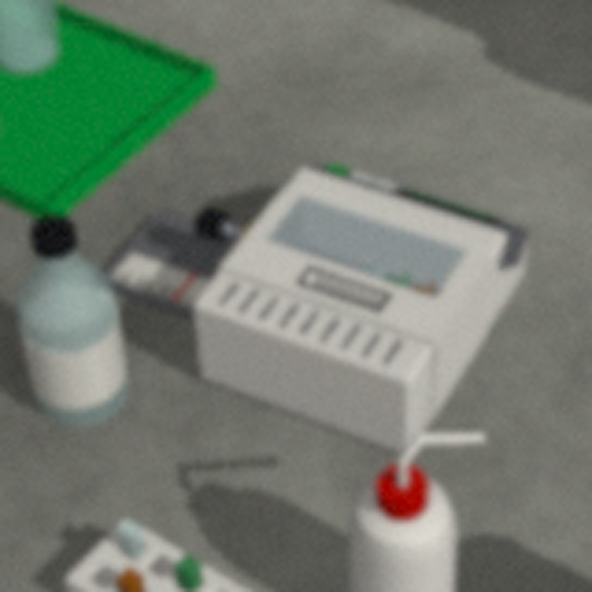

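Run:
```python
from h import *
np.set_printoptions(precision=1,suppress=True)
# clock-neutral? use one top picture
p=robot.camera("top"); s=robot.camera("scene")
for n,px,z in [("amber",(194.5,231.3),79),("green",(214.6,234.7),79),("blue",(176.7,224.4),79),("stand",(201.7,233.4),0),("slot",(313.5,200),85),("colori",(318.1,218.5),0),("knob",(364.1,207.5),55),("red",(361.3,199.1),14),("jug",(215.9,174),0),("wash",(266.6,158.4),0),("reag",(361.1,162.9),0)]:
    print(n,atz(p,px,z))
for n,px,z in [("blue",(488.6,253.2),79),("stand",(460.4,253.3),0),("slot",(312.1,198.1),85),("red",(270.8,199.7),14),("knob",(277.1,178.9),55)]:
    print("s",n,atz(s,px,z))
print(robot.get_state()["time"])
from scipy.spatial.transform import Rotation as R
print(R.from_rotvec(robot.get_state()["tool_rot"]).as_matrix())
```

```text
amber [521.7 312.8  79. ]
green [510.8 248.6  79. ]
blue [543.7 370.4  79. ]
stand [520.6 309.8   0. ]
slot [618.6 -62.9  85. ]
colori [568.7 -75.9   0. ]
knob [ 597.8 -223.7   55. ]
red [ 630.6 -218.2   14. ]
jug [720.4 267.5   0. ]
wash [772.6  96.9   0. ]
reag [ 755.  -220.4    0. ]
s blue [535.4 374.5  79. ]
s stand [505.  306.9   0. ]
s slot [625.  -73.4  85. ]
s red [ 638.4 -208.9   14. ]
s knob [ 593.8 -218.    55. ]
2.35
[[ 0.   0.4 -0.9]
 [ 0.  -0.9 -0.4]
 [-1.  -0.  -0. ]]
```

Emit:
{"op": "servo_tool", "data": {
  "deltas": [
    [1,[0.02,0.026,0],0.08],
    [1,[0.02,0.026,0],0.08],
    [1,[0.02,0.026,0],0.08],
    [1,[0.02,0.026,0],0.08],
    [1,[0.02,0.026,0],0.08],
    [1,[0.02,0.026,0],0.08],
    [1,[0.02,0.026,0],0.08],
    [1,[0.02,0.026,0],0.08]
  ]
}}

```text
time: 3.02
position: [442.6, -403.9, 302.9]
tool_rot: [1.565, 0.932, -1.564]
force: [0.5, -0.9, 0.6]
gripper_width: 93.2
```

Emit:
{"op": "servo_tool", "data": {
  "deltas": [
    [1,[0.02,0.026,0],0.08],
    [1,[0.02,0.026,0],0.08],
    [1,[0.02,0.026,0],0.08],
    [1,[0.02,0.026,0],0.08],
    [1,[0.02,0.026,0],0.08],
    [1,[0.02,0.026,0],0.08],
    [1,[0.01,0.016,0],0.08],
    [1,[0,0,0],0.08]
  ]
}}

```text
time: 3.68
position: [573.5, -230.4, 302.6]
tool_rot: [1.101, 1.275, -1.1]
force: [0.5, -0.6, -0.5]
gripper_width: 93.0
```

Run:
```python
from h import *
np.set_printoptions(precision=1,suppress=True)
p=robot.camera("wrist"); save(p,"w1.png"); 
import pickle; pickle.dump(p,open("w1.pkl","wb"))
for q,z in [("slot_mouth",85),("knob",55),("red_line",14),("pointer",18),("colorimeter",0)]:
    for x in robot.pinpoint(p,q)[:1]: print(q,x["at"],x["conf"],atz(p,x["at"],z))
st=robot.get_state();print(st["time"],st["position"])
from scipy.spatial.transform import Rotation as R
print(R.from_rotvec(st["tool_rot"]).as_matrix().round(3))
```

```text
slot_mouth [396.9, 30.1] 0.88 [623.5 -71.   85. ]
knob [335.3, 171.9] 0.59 [ 591.6 -214.7   55. ]
red_line [367.0, 170.6] 0.84 [ 634.2 -214.4   14. ]
pointer [369.9, 141.4] 0.9 [ 630.2 -178.1   18. ]
colorimeter [338.0, 49.5] 0.6 [575.9 -78.4   0. ]
3.9833 [ 571.5 -233.9  302.8]
[[ 0.   1.   0.1]
 [-0.   0.1 -1. ]
 [-1.  -0.   0. ]]
```

View pics/w1.png

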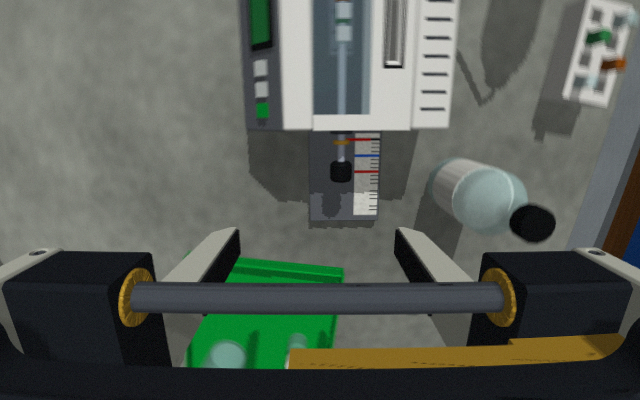

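Emit:
{"op": "servo_tool", "data": {
  "deltas": [
    [1,[-0.0045,0.035,0],-0.023],
    [1,[-0.0045,0.035,0],-0.023],
    [1,[-0.0045,0.035,0],-0.023],
    [1,[-0.0045,0.035,0],-0.023],
    [1,[-0.0045,0.035,0],-0.023],
    [1,[-0.0045,0.035,0],-0.023],
    [1,[-0.0045,0.035,0],-0.023],
    [1,[-0.0045,0.035,0],-0.023]
  ]
}}

```text
time: 4.65
position: [535.3, 47.6, 303.0]
tool_rot: [1.245, 1.186, -1.244]
force: [0.9, -0.6, -0.1]
gripper_width: 93.1
```

Emit:
{"op": "servo_tool", "data": {
  "deltas": [
    [1,[-0.0045,0.035,0],-0.023],
    [1,[-0.0045,0.035,0],-0.023],
    [1,[-0.0045,0.035,0],-0.023],
    [1,[-0.0045,0.035,0],-0.023],
    [1,[-0.0045,0.035,0],-0.023],
    [1,[0,0.025,0],-0.023],
    [1,[0,0.01,0],-0.023],
    [1,[0,0,0],0]
  ]
}}

```text
time: 5.32
position: [513.2, 258.1, 302.6]
tool_rot: [1.36, 1.105, -1.36]
force: [0.9, -0.5, -0.5]
gripper_width: 92.8
```

Run:
```python
from h import *
np.set_printoptions(precision=1,suppress=True)
p=robot.camera("wrist"); save(p,"w2.png"); 
import pickle; pickle.dump(p,open("w2.pkl","wb"))
for q,z in [("amber_tab",79),("green_tab",79),("blue_tab",79),("filter_stand",0)]:
    for x in robot.pinpoint(p,q)[:1]: print(q,x["at"],x["conf"],atz(p,x["at"],z))
st=robot.get_state();print(st["time"],st["position"])
from scipy.spatial.transform import Rotation as R
M=R.from_rotvec(st["tool_rot"]).as_matrix();print(M.round(3),np.degrees(np.arctan2(M[1,1],M[0,1])))
w=pickle.load(open("w1.pkl","rb"))
def ang(a,b,z): 
    d=atz(w,b,z)-atz(w,a,z); return np.degrees(np.arctan2(d[1],d[0])),np.linalg.norm(d)
print(ang((310,219),(378,222),14),ang((378,222),(380,131),14),ang((313,130),(411,130),85))
save(w,"w1a.png",(230,0,470,240),2.5)
save(p,"w2a.png",(200,80,460,300),3)
```

```text
amber_tab [311.6, 135.0] 0.91 [518.4 312.6  79. ]
green_tab [314.6, 197.2] 0.66 [508.  248.9  79. ]
blue_tab [309.4, 64.3] 0.76 [530.1 378.   79. ]
filter_stand [311.1, 129.3] 0.95 [516.8 314.9   0. ]
5.5667 [513.6 255.6 302.9]
[[ 0.   1.  -0.2]
 [-0.  -0.2 -1. ]
 [-1.   0.  -0. ]] -11.818793355721997
(np.float64(5.732381979467119), np.float64(89.29394018374988)) (np.float64(100.25273686607706), np.float64(117.04086248377352)) (np.float64(8.645947104234025), np.float64(96.185813983435))
```

View pics/w2.png

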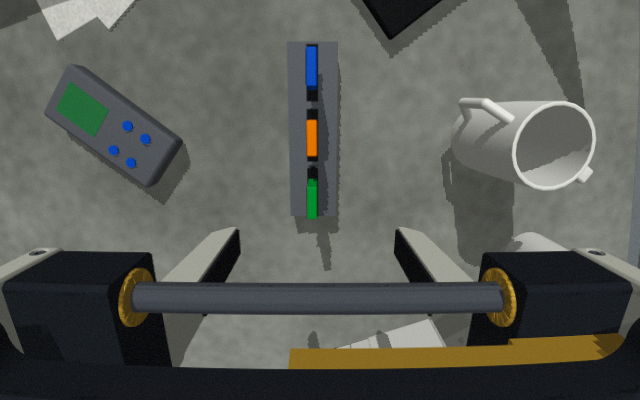

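View pics/w1a.png

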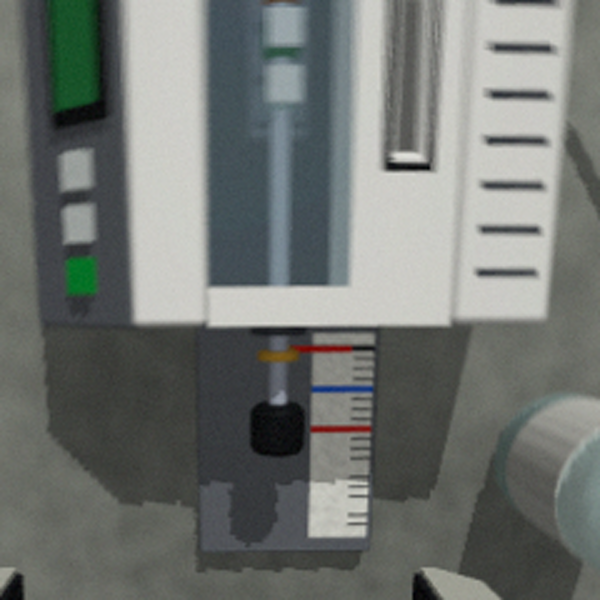

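Run:
```python
from h import *
import pickle
np.set_printoptions(precision=1,suppress=True)
p=pickle.load(open("w2.pkl","rb"))
a=p["pixels"].astype(int); r,g,b=a[...,0],a[...,1],a[...,2]
for n,m in [("amber",(r>170)&(b<80)&(g>60)),("green",(g>r+40)&(g>b+40)&(np.arange(640)[None]>250)),("blue",(b>r+60)&(b>g+40)&(np.arange(640)[None]>250))]:
    ys,xs=np.nonzero(m); print(n,xs.min(),xs.max(),ys.min(),ys.max(), len(xs))
    for y in range(ys.min(),ys.max()+1,4):
        q=xs[ys==y]; 
        if len(q): print(y,q.min(),q.max(),end="; ")
    print()
for z,l in [(30,[(288,42),(290,215),(338,42),(338,214)])]:
    Q=[atz(p,x,z) for x in l]; print(Q)
    for i,j in((0,1),(2,3)):
        d=Q[i]-Q[j]; print(np.degrees(np.arctan2(d[0],d[1])))
# clean top face of the tab: 34x10 at z=97
print(proj(p,[518.4,312.6,97]),proj(p,[518.4,312.6,79]))
for (x,y) in [(306,120),(317,120),(306,154),(317,154)]: print(atz(p,(x,y),97))
save(p,"w2b.png",(280,30,345,225),3)
```

```text
amber 124 515 120 310 387
120 307 315; 124 307 315; 128 307 315; 132 307 315; 136 307 315; 140 307 315; 144 307 315; 148 307 315; 152 307 316; 284 509 509; 288 124 512; 292 511 513; 296 513 514; 300 513 514; 304 513 514; 
green 307 316 179 218 390
179 308 314; 183 308 316; 187 307 316; 191 307 316; 195 307 316; 199 307 316; 203 307 316; 207 307 316; 211 307 316; 215 307 316; 
blue 306 316 46 89 471
46 307 315; 50 306 316; 54 306 316; 58 306 316; 62 306 316; 66 306 316; 70 306 316; 74 306 316; 78 306 316; 82 306 316; 86 307 315; 
[array([512.6, 412.8,  30. ]), array([470.1, 219.5,  30. ]), array([565.7, 401.6,  30. ]), array([528.8, 208.6,  30. ])]
12.399028875360047
10.823286184902134
[[311.3 136.3]] [[311.6 135. ]]
[516.7 328.2  97. ]
[526.7 326.1  97. ]
[509.9 297.3  97. ]
[520.2 295.1  97. ]
```

View pics/w2b.png

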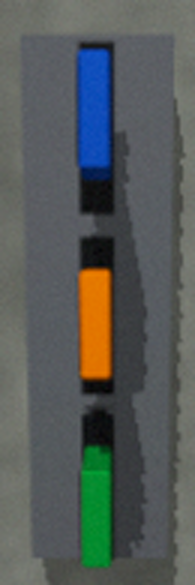

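Emit:
{"op": "servo_tool", "data": {
  "deltas": [
    [1,[0.0025,0.028,0],0],
    [1,[0.0025,0.0285,0],0],
    [1,[0,0,-0.03],0],
    [1,[0,0,-0.035],0],
    [1,[0,0,-0.035],0],
    [1,[0,0,-0.03],0],
    [1,[0,0,-0.02],0],
    [1,[0,0,-0.009],0]
  ]
}}

```text
time: 6.23
position: [517.8, 311.7, 140.5]
tool_rot: [1.356, 1.105, -1.363]
force: [-0.5, -0.1, -0.5]
gripper_width: 92.7
```

Emit:
{"op": "servo_tool", "data": {
  "deltas": [
    [1,[0,0,0],0],
    [1,[0,0,0],0],
    [1,[0,0,0],0]
  ]
}}

```text
time: 6.48
position: [519.1, 313.2, 145.7]
tool_rot: [1.361, 1.104, -1.357]
force: [-0.1, -0.7, 0.9]
gripper_width: 93.1
```

Run:
```python
from h import *
np.set_printoptions(precision=1,suppress=True)
p=robot.camera("wrist"); save(p,"w3.png"); 
st=robot.get_state();print(st["time"],st["position"],st["force"],st["gripper_width"])
```

```text
6.5333 [519.1 313.3 145.8] [-0.3 -0.4  0.6] 93.04624123103878
```

View pics/w3.png

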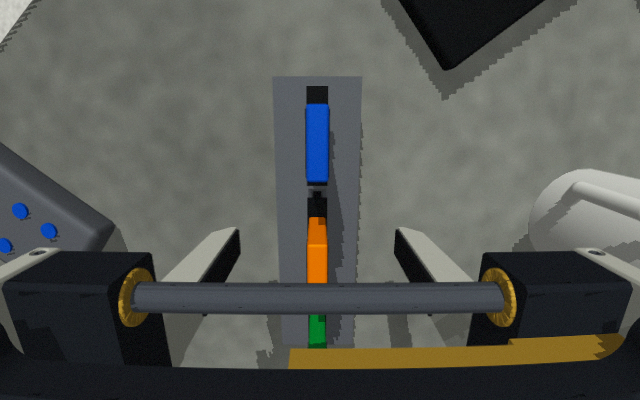

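Emit:
{"op": "servo_tool", "data": {
  "deltas": [
    [-1,[0,0,-0.0015],0],
    [-1,[0,0,0],0],
    [-1,[0,0,0],0],
    [-1,[0,0,0],0],
    [-1,[0,0,0],0],
    [-1,[0,0,0],0],
    [-1,[0,0,0],0],
    [-1,[0,0,0],0]
  ]
}}

```text
time: 7.2
position: [518.3, 313.2, 142.2]
tool_rot: [1.359, 1.105, -1.359]
force: [-0.7, -0.3, 0.1]
gripper_width: 44.2
```

Emit:
{"op": "servo_tool", "data": {
  "deltas": [
    [-1,[0,0,0],0],
    [-1,[0,0,0],0],
    [-1,[0,0,0],0],
    [-1,[0,0,0],0],
    [-1,[0,0,0],0],
    [-1,[0,0,0],0],
    [-1,[0,0,0],0],
    [-1,[0,0,0],0]
  ]
}}

```text
time: 7.87
position: [518.4, 313.2, 142.2]
tool_rot: [1.359, 1.105, -1.359]
force: [-0.1, -0.1, 0.8]
gripper_width: 9.8
```

Emit:
{"op": "servo_tool", "data": {
  "deltas": [
    [-1,[0,0,0.01],0],
    [-1,[0,0,0.02],0],
    [-1,[0,0,0.03],0],
    [-1,[0,0,0.03],0],
    [-1,[0,0,0.03],0],
    [-1,[0,0,0.02],0],
    [-1,[0,0,0.01],0],
    [-1,[0.004,-0.015,0],0.02]
  ]
}}

```text
time: 8.53
position: [522.3, 299.6, 294.9]
tool_rot: [1.346, 1.116, -1.34]
force: [0.1, 0.3, -0.2]
gripper_width: 9.9
```

Emit:
{"op": "servo_tool", "data": {
  "deltas": [
    [-1,[0.008,-0.032,0],0.025],
    [-1,[0.008,-0.032,0],0.025],
    [-1,[0.008,-0.032,0],0.025],
    [-1,[0.008,-0.032,0],0.025],
    [-1,[0.008,-0.032,0],0.025],
    [-1,[0.008,-0.032,0],0.025],
    [-1,[0.008,-0.032,0],0.025],
    [-1,[0.008,-0.032,0],0.025]
  ]
}}

```text
time: 9.2
position: [586.3, 40.5, 291.6]
tool_rot: [1.197, 1.218, -1.198]
force: [0.3, 0.2, -0.7]
gripper_width: 9.8
```

Emit:
{"op": "servo_tool", "data": {
  "deltas": [
    [-1,[0.008,-0.032,0],0.025],
    [-1,[0.008,-0.032,0],0.025],
    [-1,[0.008,-0.032,0],0.025],
    [-1,[0.008,-0.032,0],0.025],
    [-1,[0.006,-0.025,0],0.025],
    [-1,[0,-0.015,0],0],
    [-1,[0,0,0],0],
    [-1,[0,0,0],0]
  ]
}}

```text
time: 9.87
position: [624.1, -125.9, 291.6]
tool_rot: [1.107, 1.273, -1.107]
force: [0.1, 0.3, -1.1]
gripper_width: 10.1
```

Run:
```python
from h import *
np.set_printoptions(precision=1,suppress=True)
p=robot.camera("wrist"); save(p,"w4.png"); 
import pickle; pickle.dump(p,open("w4.pkl","wb"))
for q,z in [("slot_mouth",85),("knob",55),("red_line",14),("colorimeter",0)]:
    for x in robot.pinpoint(p,q)[:1]: print(q,x["at"],x["conf"],atz(p,x["at"],z))
st=robot.get_state();print(st["time"],st["position"],st["gripper_width"],st["force"])
from scipy.spatial.transform import Rotation as R
M=R.from_rotvec(st["tool_rot"]).as_matrix();print(M.round(3),np.degrees(np.arctan2(M[1,1],M[0,1])))
```

```text
slot_mouth [323.2, 136.1] 0.88 [621.8 -70.9  85. ]
colorimeter [285.5, 132.6] 0.67 [578.  -78.5   0. ]
10.1167 [ 624.3 -124.8  292.4] 9.554056057502766 [ 0.1 -0.3 -0.3]
[[ 0.   1.   0.1]
 [ 0.   0.1 -1. ]
 [-1.   0.  -0. ]] 8.078601148887703
```

View pics/w4.png

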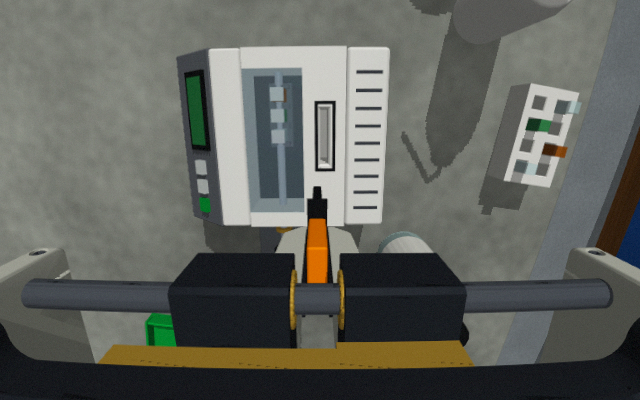

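Run:
```python
from h import *
import pickle
p=pickle.load(open("w4.pkl","rb"))
save(p,"w4a.png",(285,90,365,300),2.8*1); save(p,"w4b.png",(290,90,360,180),8)
save(p,"w4c.png",(290,180,350,260),7)
```

```text
(no output)
```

View pics/w4b.png

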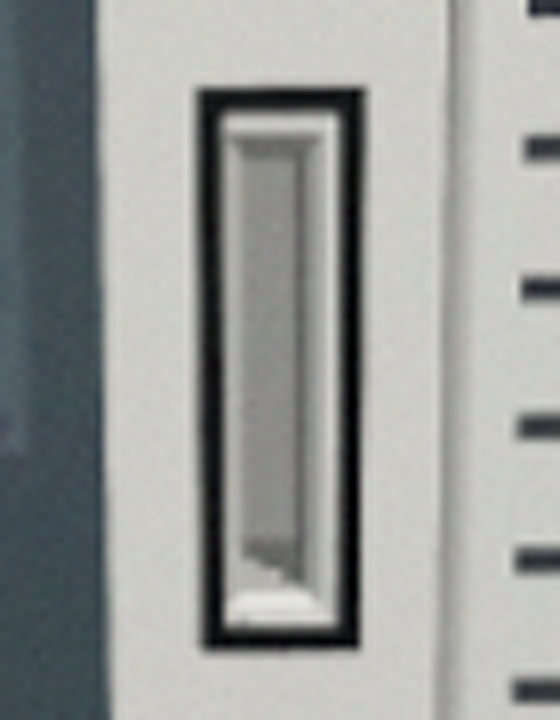

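View pics/w4c.png

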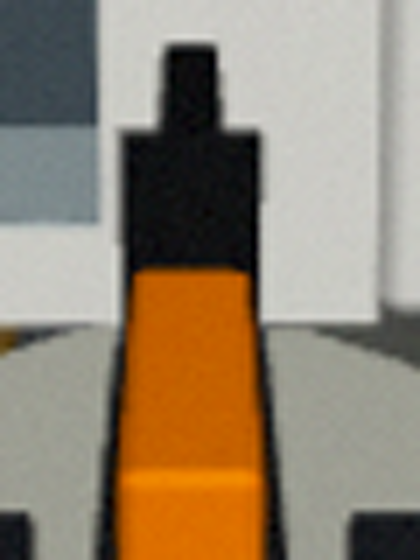

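Run:
```python
from h import *
import pickle
np.set_printoptions(precision=2,suppress=True)
p=pickle.load(open("w4.pkl","rb"))
B=lambda x,y:((x+.5)/8-.5+290,(y+.5)/8-.5+90)
C=lambda x,y:((x+.5)/7-.5+290,(y+.5)/7-.5+180)
for l in ([(198,88),(366,88),(203,650),(360,650)],[(221,113),(340,113),(223,627),(336,627)]):
    Q=np.array([atz(p,B(*x),85) for x in l]); print(Q.mean(0))
    for i,j in((0,1),(2,3),(2,0),(3,1)):
        d=Q[j]-Q[i]; print(np.linalg.norm(d),np.degrees(np.arctan2(d[1],d[0])))
print("filter")
a=np.radians(8.08); ex=np.array([np.cos(a),np.sin(a)]); ey=np.array([-ex[1],ex[0]])
tcp=np.array([624.3,-124.8])
for n,l,z,half in [("sh",[(122,133),(262,133)],292-142.2+6+49,28),("foot",[(165,45),(218,45)],292-142.2+6,25)]:
    Q=np.array([atz(p,C(*x),z)[:2] for x in l]); print(n,np.linalg.norm(Q[1]-Q[0])); c=Q.mean(0)-tcp; print("rel tool ex,ey:",c@ex,c@ey-half)
# where would nominal be seen
for n,z,half in [("sh",292-142.2+55,28),("foot",292-142.2+6,25)]:
    pr=proj(p,[*(tcp+ey*half),z])[0]; print(n,(pr[0]-290)*7,(pr[1]-180)*7)
```

```text
[623.38 -71.16  85.  ]
19.323417509070985 7.985802746375518
19.096242503327407 7.9730934525069985
65.59087931137486 98.35581797008923
65.59404152172169 98.15736217132917
[623.17 -71.16  85.  ]
13.718499174660913 7.984041503697499
13.710180536124366 7.973089067993519
59.98352351577148 98.1892152704342
59.986115071703075 98.18126056472654
filter
sh 11.654960809942155
rel tool ex,ey: -0.654580523898892 -2.036549055715536
foot 5.631542100088177
rel tool ex,ey: -0.7760096191122536 -3.0494159991487315
sh 196.82744862358396 106.35480344543205
foot 195.76126619145919 13.936791264695898
```

Emit:
{"op": "servo_tool", "data": {
  "deltas": [
    [-1,[-0.0003,0.02,0],0],
    [-1,[-0.0003,0.025,0],0],
    [-1,[0,0.0116,-0.005],0],
    [-1,[0,0,-0.02],0],
    [-1,[0,0,-0.018],0],
    [-1,[0,0,-0.008],0],
    [-1,[0,0,0],0],
    [-1,[0,0,0],0]
  ]
}}

```text
time: 10.78
position: [623.8, -69.1, 241.5]
tool_rot: [1.105, 1.272, -1.106]
force: [-0.2, 0.9, 0.3]
gripper_width: 9.7
```

Emit:
{"op": "servo_tool", "data": {
  "deltas": [
    [-1,[0,0,0],0],
    [-1,[0,0,0],0]
  ]
}}

```text
time: 10.95
position: [624.1, -69.4, 242.5]
tool_rot: [1.106, 1.271, -1.105]
force: [-0.4, -0.2, -0.6]
gripper_width: 10.0
```

Run:
```python
from h import *
np.set_printoptions(precision=2,suppress=True)
p=robot.camera("wrist"); save(p,"w5.png"); save(p,"w5b.png",(280,140,360,220),8)
import pickle; pickle.dump(p,open("w5.pkl","wb"))
st=robot.get_state();print(st["time"],st["position"],st["gripper_width"],st["force"])
from scipy.spatial.transform import Rotation as R
M=R.from_rotvec(st["tool_rot"]).as_matrix();print(M.round(4),np.degrees(np.arctan2(M[1,1],M[0,1])))
```

```text
11.0 [624.03 -69.35 242.37] 9.513838731471925 [ 0.4   0.43 -0.38]
[[ 0.    0.99  0.14]
 [-0.    0.14 -0.99]
 [-1.    0.    0.  ]] 8.015394022624097
```

View pics/w5.png

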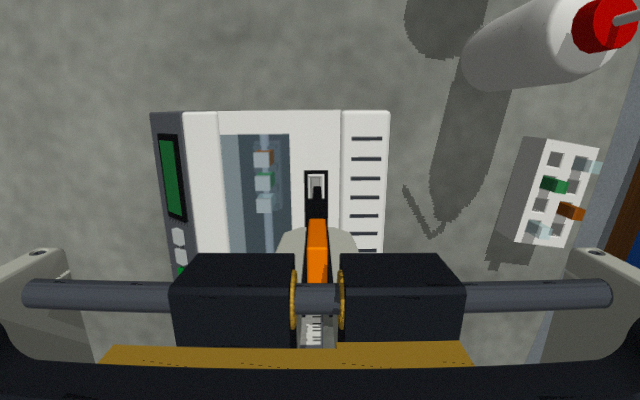

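View pics/w5b.png

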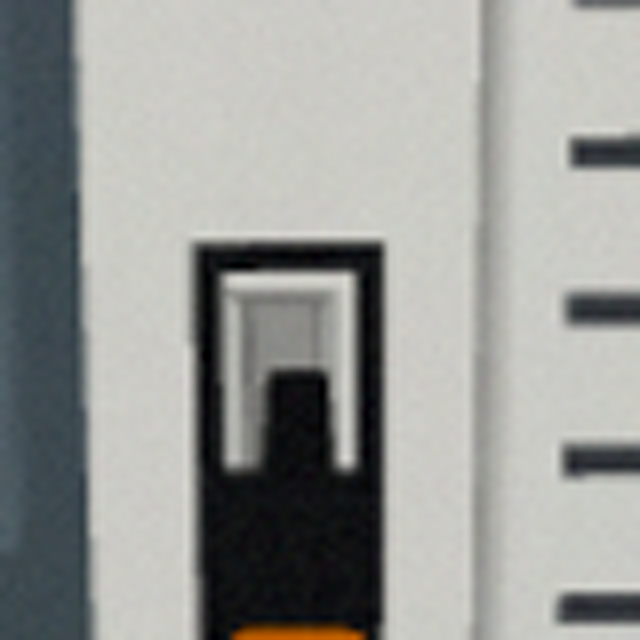

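Run:
```python
from h import *
import pickle
np.set_printoptions(precision=2,suppress=True)
p=pickle.load(open("w5.pkl","rb"))
B=lambda x,y:((x+.5)/8-.5+280,(y+.5)/8-.5+140)
a=np.radians(8.08); ex=np.array([np.cos(a),np.sin(a)]); ey=np.array([-ex[1],ex[0]])
def s(pts,z): 
    Q=np.array([atz(p,B(*x),z)[:2] for x in pts]); print(np.linalg.norm(Q[1]-Q[0])); return Q.mean(0)
top=s([(193,243),(384,243)],85)-ey*65.6/2; print("slot from frame",top)
inn=s([(222,271),(357,271)],85)-ey*60/2; print("slot",inn)
for zt in (242.4,240.5):
  f=s([(270,371),(326,371)],zt-136.2)-ey*25
  sh=s([(200,470),(382,470)],zt-136.2+49)-ey*28
  for c in (f,sh): d=c-top; print(zt,"err ex,ey",d@ex,d@ey)
print(p["tvec"],ray(p,(320,200))[0])
```

```text
19.257310507593246
slot from frame [623.18 -71.23]
13.65191323990595
slot [623.29 -71.29]
5.217721149452255
13.292024461294503
242.4 err ex,ey 0.9382844438606841 -0.4464156944239784
242.4 err ex,ey 0.4002181150209888 0.7110630803036496
5.263232239671068
13.441612101594092
240.5 err ex,ey 0.9391019049423118 -0.8955033907202781
240.5 err ex,ey 0.3952174644714601 0.17842324929325654
[-608.08 -164.35  290.55] [613.33   4.17 324.03]
```

Emit:
{"op": "servo_tool", "data": {
  "deltas": [
    [-1,[-0.0008,0.0003,0],0],
    [-1,[0,0,-0.008],0],
    [-1,[0,0,-0.008],0],
    [-1,[0,0,-0.003],0],
    [-1,[0,0,-0.003],0],
    [-1,[0,0,-0.003],0],
    [-1,[0,0,-0.003],0]
  ]
}}

```text
time: 11.58
position: [623.0, -69.0, 212.9]
tool_rot: [1.105, 1.272, -1.106]
force: [-0.1, 0.2, -1.5]
gripper_width: 9.9
```

Run:
```python
from h import *
np.set_printoptions(precision=2,suppress=True)
p=robot.camera("wrist"); save(p,"w6b.png",(280,140,360,220),8)
st=robot.get_state();print(st["time"],st["position"],st["gripper_width"],st["force"])
```

```text
11.6333 [622.85 -68.93 212.32] 9.978770031916904 [-0.94  0.96 -0.41]
```

View pics/w6b.png

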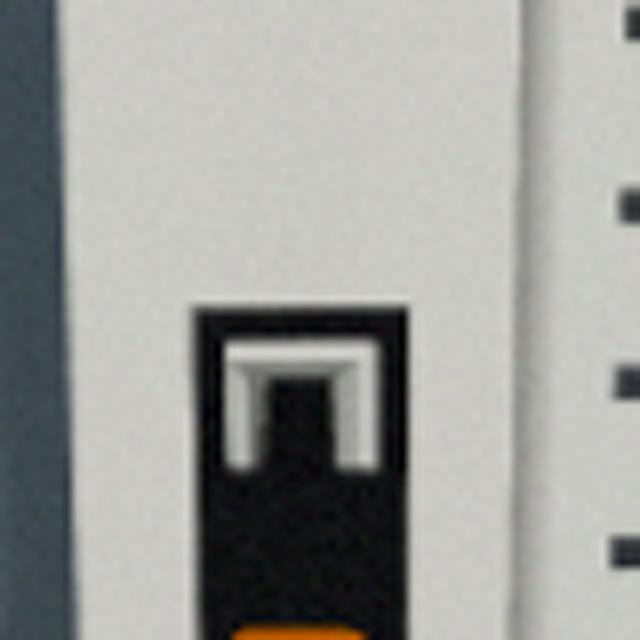

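Emit:
{"op": "servo_tool", "data": {
  "deltas": [
    [-1,[0,0,-0.006],0],
    [-1,[0,0,-0.006],0],
    [-1,[0,0,-0.006],0],
    [-1,[0,0,-0.006],0],
    [-1,[0,0,-0.004],0],
    [-1,[0,0,-0.003],0],
    [-1,[0,0,-0.0015],0],
    [-1,[0,0,0],0]
  ]
}}

```text
time: 12.3
position: [622.9, -68.9, 180.4]
tool_rot: [1.105, 1.272, -1.106]
force: [-0.1, -0.7, -0.4]
gripper_width: 9.7
```

Emit:
{"op": "servo_tool", "data": {
  "deltas": [
    [-1,[0,0,-0.002],0],
    [-1,[0,0,-0.002],0],
    [-1,[0,0,-0.001],0],
    [-1,[0,0,-0.001],0],
    [-1,[0,0,0],0]
  ]
}}

```text
time: 12.72
position: [623.0, -68.9, 175.2]
tool_rot: [1.106, 1.272, -1.105]
force: [-2.4, 0.4, 5.2]
gripper_width: 9.6
```

Emit:
{"op": "servo_tool", "data": {
  "deltas": [
    [-1,[0,0,-0.0005],0],
    [-1,[0,0,-0.0005],0],
    [-1,[0,0,0],0]
  ]
}}

```text
time: 12.97
position: [623.0, -68.9, 175.1]
tool_rot: [1.106, 1.272, -1.105]
force: [-8.1, 0.3, 12.3]
gripper_width: 9.8
```

Run:
```python
from h import *
np.set_printoptions(precision=2,suppress=True)
p=robot.camera("wrist"); save(p,"w7b.png",(270,130,370,230),6)
s=robot.camera("scene"); save(s,"s7.png",(250,130,400,250),5)
st=robot.get_state();print(st["time"],st["position"],st["gripper_width"],st["force"])
```

```text
13.0667 [623.03 -68.95 175.21] 9.668130587769895 [-7.52 -0.41 13.88]
```

View pics/w7b.png

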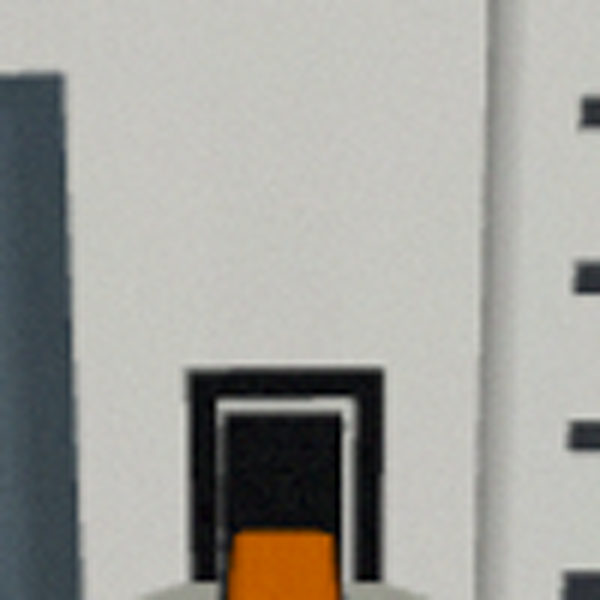

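View pics/s7.png

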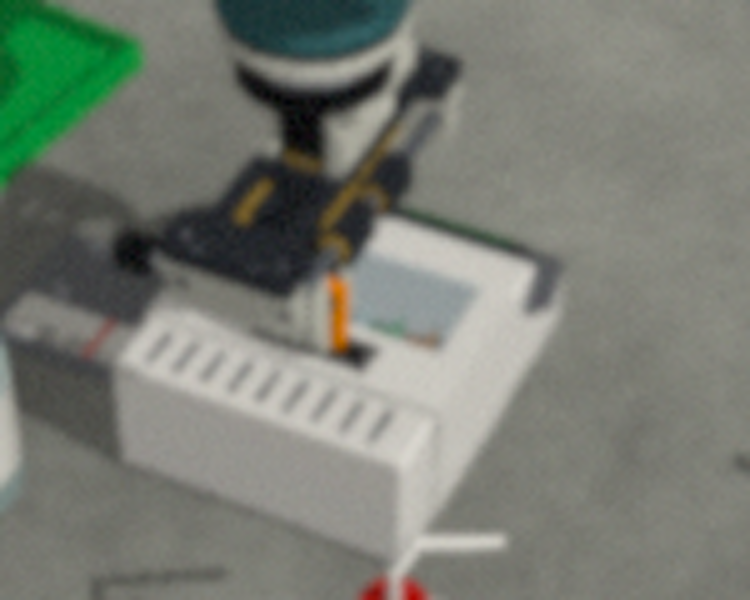

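Emit:
{"op": "servo_tool", "data": {
  "deltas": [
    [-1,[-0.0004,0,0.0007],0],
    [-0.9,[0,0,0],0],
    [-0.4,[0,0,0],0],
    [-0.4,[0,0,0],0],
    [-0.4,[0,0,0],0],
    [-0.4,[0,0,0],0],
    [-0.4,[0,0,0],0]
  ]
}}

```text
time: 13.65
position: [622.5, -68.9, 174.2]
tool_rot: [1.105, 1.272, -1.106]
force: [-0.0, 0.4, -0.4]
gripper_width: 28.1
```

Emit:
{"op": "servo_tool", "data": {
  "deltas": [
    [-0.4,[0,0,0.008],0],
    [-0.4,[0,0,0.02],0],
    [-0.4,[0,0,0.03],0],
    [-0.4,[0,0,0.03],0],
    [-0.2,[0,-0.01,0.012],0],
    [-0.2,[-0.003,-0.025,0],0],
    [-0.2,[-0.004,-0.035,0],0],
    [-0.2,[-0.004,-0.035,0],0]
  ]
}}

```text
time: 14.32
position: [611.3, -174.9, 275.0]
tool_rot: [1.104, 1.272, -1.104]
force: [0.4, -0.3, -0.3]
gripper_width: 36.7
```

Emit:
{"op": "servo_tool", "data": {
  "deltas": [
    [-0.2,[-0.004,-0.035,0],0],
    [-0.2,[-0.004,-0.035,-0.01],0],
    [-0.2,[-0.004,-0.02,-0.01],0],
    [-0.2,[0,-0.01,0],0],
    [-0.2,[0,0,0],0],
    [-0.2,[0,0,0],0]
  ]
}}

```text
time: 14.82
position: [599.7, -273.8, 254.9]
tool_rot: [1.106, 1.272, -1.106]
force: [-0.4, 0.1, 0.2]
gripper_width: 37.1
```

Run:
```python
from h import *
np.set_printoptions(precision=2,suppress=True)
p=robot.camera("wrist"); save(p,"w8.png"); save(p,"w8b.png",(250,20,400,220),3)
import pickle; pickle.dump(p,open("w8.pkl","wb"))
st=robot.get_state();print(st["time"],st["position"],st["gripper_width"],st["force"])
for q,z in [("slot_mouth",85),("amber_tab",112),("knob",55),("red_line",14),("pointer",18)]:
    for x in robot.pinpoint(p,q)[:1]: print(q,x["at"],x["conf"],atz(p,x["at"],z))
```

```text
14.8667 [ 599.92 -273.13  255.16] 37.286297412354 [0.07 0.42 0.12]
knob [320.3, 129.7] 0.73 [ 593.98 -212.96   55.  ]
red_line [359.2, 138.4] 0.55 [ 636.83 -217.96   14.  ]
pointer [359.3, 98.0] 0.96 [ 629.33 -177.69   18.  ]
```

View pics/w8.png

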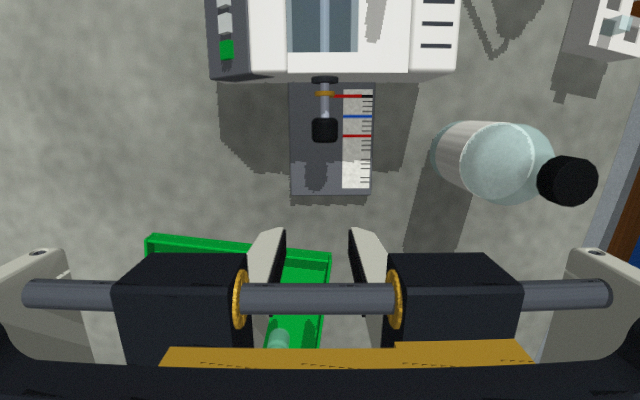

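View pics/w8b.png

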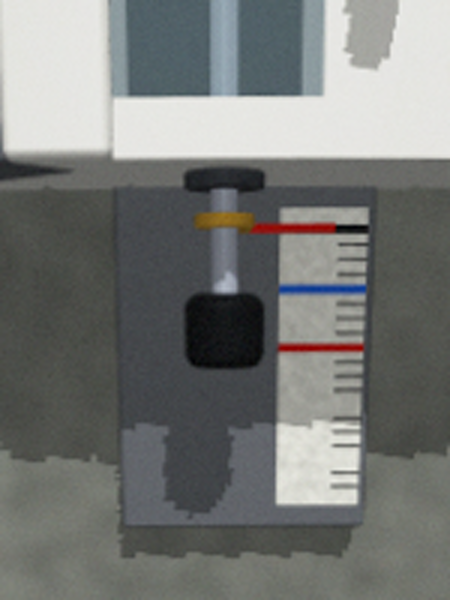

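Run:
```python
from h import *
import pickle
np.set_printoptions(precision=2,suppress=True)
p=pickle.load(open("w8.pkl","rb"))
B=lambda x,y:((x+.5)/3-.5+250,(y+.5)/3-.5+20)
a=np.radians(8.08); ex=np.array([np.cos(a),np.sin(a)]); ey=np.array([-ex[1],ex[0]])
k=atz(p,B(225,331),55)[:2]; print("knob",k,np.linalg.norm(atz(p,B(186,331),55)-atz(p,B(264,331),55)),np.linalg.norm(atz(p,B(225,293),55)-atz(p,B(225,368),55)))
r=atz(p,B(225,220),55)[:2]; print("collar",r, (r-k)@ex,(r-k)@ey)
b=atz(p,B(350,229),14)[:2]; rd=atz(p,B(320,348),14)[:2]; pt=atz(p,B(300,228),18)[:2]
print("black,red,pointer along ey",b@ey,rd@ey,pt@ey)
print("cam",ray(p,(320,200)))
s=np.array([623.3,-71.2]); print("knob from slot", (k-s)@ex,(k-s)@ey)
```

```text
knob [ 597.99 -212.67] 23.895710726418947 22.568399339740512
collar [ 593.26 -180.48] -0.16009611071295282 32.53320916432911
black,red,pointer along ey -262.1707857764933 -302.4494409060835 -262.1413474439519
cam (array([ 589.13, -200.25,  336.47]), array([ 0.05, -0.27, -0.96]))
knob from slot -44.94376248829275 -136.50824820702493
```

Emit:
{"op": "servo_tool", "data": {
  "deltas": [
    [0,[-0.001,0.025,-0.01],0],
    [0,[-0.001,0.025,-0.02],0],
    [0,[0,0.0104,-0.025],0],
    [0,[0,0,-0.02],0],
    [0,[0,0,-0.015],0],
    [0,[0,0,0],0],
    [0,[0,0,0],0],
    [0,[0,0,0],0]
  ]
}}

```text
time: 15.78
position: [598.0, -214.0, 165.9]
tool_rot: [1.106, 1.271, -1.105]
force: [-0.9, -0.5, -1.0]
gripper_width: 46.6
```

Run:
```python
from h import *
np.set_printoptions(precision=2,suppress=True)
p=robot.camera("wrist"); save(p,"w9.png")
st=robot.get_state();print(st["time"],st["position"],st["gripper_width"],st["force"])
```

```text
15.8333 [ 598.07 -214.01  166.05] 46.07393661549419 [-1.01 -0.11 -0.09]
```

View pics/w9.png

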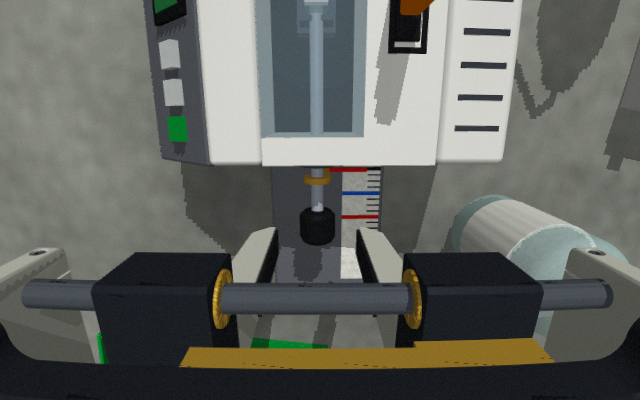

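Emit:
{"op": "servo_tool", "data": {
  "deltas": [
    [0,[0,0.001,-0.012],0],
    [0,[0,0,-0.015],0],
    [0,[0,0,-0.012],0],
    [0,[0,0,-0.007],0],
    [0,[0,0,0],0],
    [0,[0,0,0],0]
  ]
}}

```text
time: 16.33
position: [597.4, -212.5, 117.8]
tool_rot: [1.105, 1.273, -1.106]
force: [0.9, 0.1, 0.4]
gripper_width: 46.5
```

Emit:
{"op": "servo_tool", "data": {
  "deltas": [
    [-0.4,[0,0,0],0],
    [-0.4,[0,0,0],0],
    [-0.4,[0,0,0],0],
    [-1,[0,0,0],0],
    [-1,[0,0,0],0],
    [-1,[0,0,0],0]
  ]
}}

```text
time: 16.83
position: [598.0, -212.5, 118.9]
tool_rot: [1.106, 1.271, -1.105]
force: [4.9, 0.5, -0.9]
gripper_width: 22.8
```

Run:
```python
from h import *
np.set_printoptions(precision=2,suppress=True)
p=robot.camera("wrist"); save(p,"w10.png"); 
import pickle; pickle.dump(p,open("w10.pkl","wb"))
st=robot.get_state();print(st["time"],st["position"],st["gripper_width"],st["force"],st["torque"])
```

```text
16.8833 [ 597.98 -212.54  118.89] 22.80353885210714 [4.36 1.08 0.88] [ 0.03 -0.96  0.01]
```

View pics/w10.png

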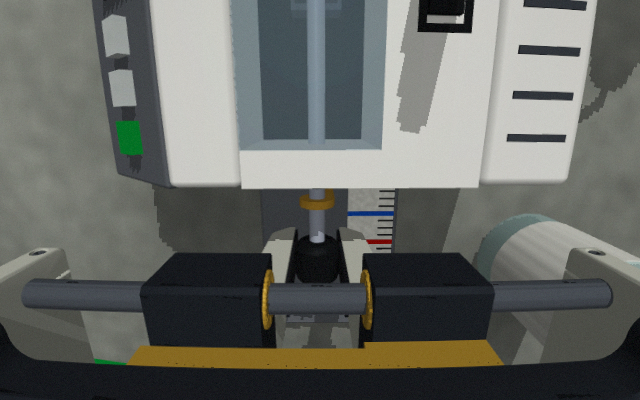

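Emit:
{"op": "servo_tool", "data": {
  "deltas": [
    [-1,[0.0004,0,0],0],
    [-1,[0,0,0],0],
    [-1,[0,-0.0002,0],0],
    [-1,[0.0001,-0.0004,0],0],
    [-1,[0.0001,-0.0006,0],0],
    [-1,[0.0001,-0.0008,0],0],
    [-1,[0.0001,-0.001,0],0],
    [-1,[0.0002,-0.001,0],0]
  ]
}}

```text
time: 17.55
position: [598.6, -216.3, 118.8]
tool_rot: [1.106, 1.272, -1.105]
force: [1.0, 4.0, 6.1]
gripper_width: 23.0
```

Emit:
{"op": "servo_tool", "data": {
  "deltas": [
    [-1,[0.0001,-0.001,0],0],
    [-1,[0.0002,-0.001,0],0],
    [-1,[0.0001,-0.001,0],0],
    [-1,[0.0001,-0.001,0],0],
    [-1,[0.0002,-0.001,0],0],
    [-1,[0.0001,-0.001,0],0],
    [-1,[0.0001,-0.001,0],0],
    [-1,[0.0002,-0.001,0],0]
  ]
}}

```text
time: 18.22
position: [599.8, -224.2, 118.8]
tool_rot: [1.106, 1.272, -1.105]
force: [1.2, 4.6, 6.6]
gripper_width: 23.1
```

Emit:
{"op": "servo_tool", "data": {
  "deltas": [
    [-1,[0.0001,-0.001,0],0],
    [-1,[0.0002,-0.001,0],0],
    [-1,[0.0001,-0.001,0],0],
    [-1,[0.0001,-0.001,0],0],
    [-1,[0.0002,-0.001,0],0],
    [-1,[0.0001,-0.001,0],0],
    [-1,[0.0001,-0.001,0],0],
    [-1,[0.0002,-0.001,0],0]
  ]
}}

```text
time: 18.88
position: [600.9, -232.1, 118.8]
tool_rot: [1.106, 1.273, -1.105]
force: [0.4, 5.9, 6.4]
gripper_width: 23.1
```

Emit:
{"op": "servo_tool", "data": {
  "deltas": [
    [-1,[0.0001,-0.001,0],0],
    [-1,[0.0002,-0.001,0],0],
    [-1,[0.0001,-0.001,0],0],
    [-1,[0.0001,-0.001,0],0],
    [-1,[0.0002,-0.001,0],0],
    [-1,[0.0001,-0.001,0],0],
    [-1,[0.0001,-0.001,0],0],
    [-1,[0.0002,-0.001,0],0]
  ]
}}

```text
time: 19.55
position: [602.1, -240.0, 118.8]
tool_rot: [1.106, 1.273, -1.104]
force: [1.4, 6.7, 6.0]
gripper_width: 23.2
```

Emit:
{"op": "servo_tool", "data": {
  "deltas": [
    [-1,[0.0001,-0.001,0],0],
    [-1,[0.0002,-0.001,0],0],
    [-1,[0.0001,-0.001,0],0],
    [-1,[0.0001,-0.001,0],0],
    [-1,[0.0001,-0.0008,0],0],
    [-1,[0.0001,-0.0006,0],0],
    [-1,[0,-0.0004,0],0],
    [-1,[0,0,0],0]
  ]
}}

```text
time: 20.22
position: [602.9, -245.8, 118.8]
tool_rot: [1.106, 1.272, -1.104]
force: [3.6, 6.1, 5.3]
gripper_width: 23.0
```

Run:
```python
from h import *
np.set_printoptions(precision=2,suppress=True)
p=robot.camera("wrist"); save(p,"w11.png"); save(p,"w11b.png",(280,160,420,270),5)
import pickle; pickle.dump(p,open("w11.pkl","wb"))
st=robot.get_state();print(st["time"],st["position"],st["gripper_width"],st["force"],st["torque"])
for q,z in [("red_line",14),("pointer",18)]:
    for x in robot.pinpoint(p,q)[:1]: print(q,x["at"],x["conf"],atz(p,x["at"],z))
```

```text
20.2667 [ 602.88 -245.79  118.84] 23.00795124707048 [2.73 5.98 6.2 ] [ 1.07 -0.63 -0.03]
red_line [371.2, 194.2] 0.91 [ 633.75 -216.2    14.  ]
pointer [372.8, 186.3] 0.65 [ 632.89 -210.09   18.  ]
```

View pics/w11.png

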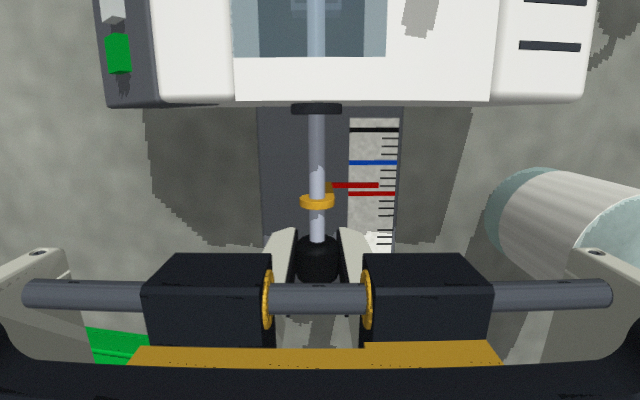

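View pics/w11b.png

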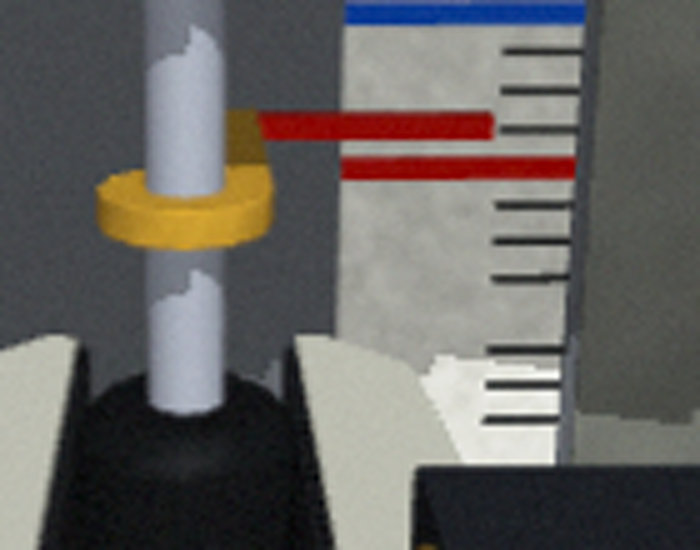

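```bash
cat >> h.py <<'E'
a=np.radians(8.08); ex=np.array([np.cos(a),np.sin(a)]); ey=np.array([-ex[1],ex[0]])
def gap(p,box,s,pt,rd,zp=18):
    B=lambda x,y:((x+.5)/s-.5+box[0],(y+.5)/s-.5+box[1])
    return (atz(p,B(*pt),zp)[:2]-atz(p,B(*rd),14)[:2])@ey
E
python3 - <<'E'
from h import *
import pickle
p=pickle.load(open("w11.pkl","rb"))
for zp in (17,18,19): print(gap(p,(280,160),5,(420,126),(420,168),zp))
B=lambda x,y:((x+.5)/5-.5+280,(y+.5)/5-.5+160)
print("blue-red",(atz(p,B(420,14),14)[:2]-atz(p,B(420,168),14)[:2])@ey, "cam",ray(p,(0,0))[0])
E
```

```text
6.230640133339057
6.461512813164621
6.692385492990196
blue-red 19.9172691139108 cam [ 592.18669622 -172.34844688  200.46341823]
```

Emit:
{"op": "servo_tool", "data": {
  "deltas": [
    [-1,[0,-0.0004,0],0],
    [-1,[0.0001,-0.0007,0],0],
    [-1,[0.0002,-0.001,0],0],
    [-1,[0.0001,-0.001,0],0],
    [-1,[0.0002,-0.001,0],0],
    [-1,[0.0001,-0.001,0],0],
    [-1,[0.0001,-0.0008,0],0],
    [-1,[0.0001,-0.0004,0],0]
  ]
}}

```text
time: 21.03
position: [603.8, -252.0, 118.8]
tool_rot: [1.106, 1.273, -1.104]
force: [2.6, 8.4, 6.6]
gripper_width: 22.8
```

Emit:
{"op": "servo_tool", "data": {
  "deltas": [
    [-1,[0,0,0],0],
    [-1,[0,0,0],0],
    [-1,[0,0,0],0]
  ]
}}

```text
time: 21.28
position: [603.8, -252.0, 118.8]
tool_rot: [1.106, 1.273, -1.104]
force: [2.9, 6.6, 5.6]
gripper_width: 22.8
```

Run:
```python
from h import *
np.set_printoptions(precision=2,suppress=True)
p=robot.camera("wrist"); save(p,"w12.png"); save(p,"w12b.png",(320,130,410,220),6)
t=robot.camera("top"); save(t,"t12.png",(270,150,400,260),5)
import pickle; pickle.dump(p,open("w12.pkl","wb"))
st=robot.get_state();print(st["time"],st["position"],st["gripper_width"],st["force"],st["torque"])
print((st["position"][:2]-[598,-212.5])@ey)
```

```text
21.3833 [ 603.79 -251.98  118.85] 23.14973058731496 [3.06 8.19 5.84] [ 1.09 -0.54  0.  ]
-39.9018610266834
```

View pics/w12b.png

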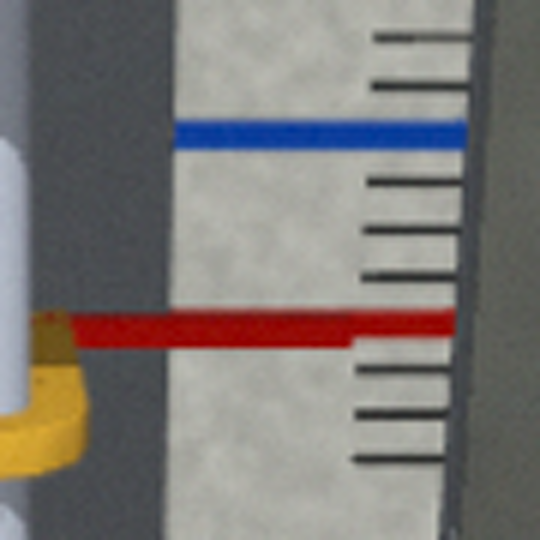

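View pics/w12.png

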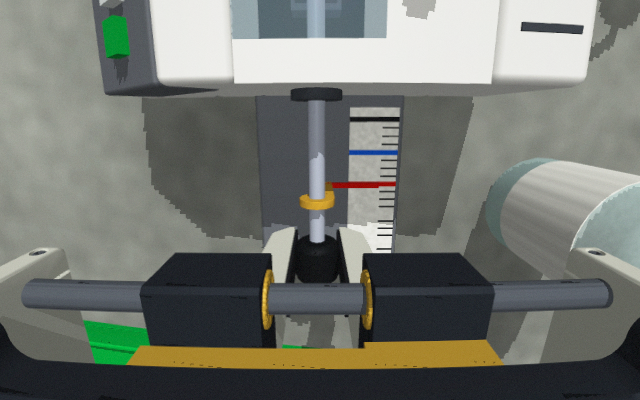

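View pics/t12.png

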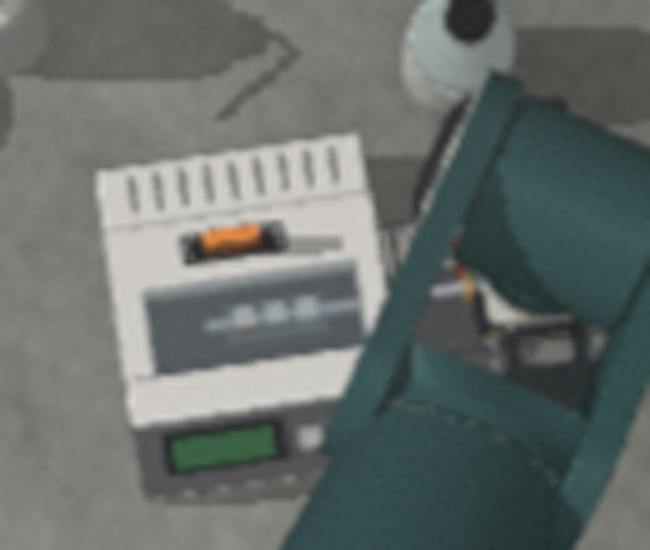

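Run:
```python
from h import *
import pickle
p=pickle.load(open("w12.pkl","rb"))
for zp in (17,18,19): print(gap(p,(320,130),6,(345,332),(345,325),zp))
s=robot.camera("scene"); save(s,"s13.png",(200,110,400,260),4); print(robot.get_state()["time"])
```

```text
-0.06991019316351164
0.16127286568935573
0.3924559245422231
21.4333
```

View pics/s13.png

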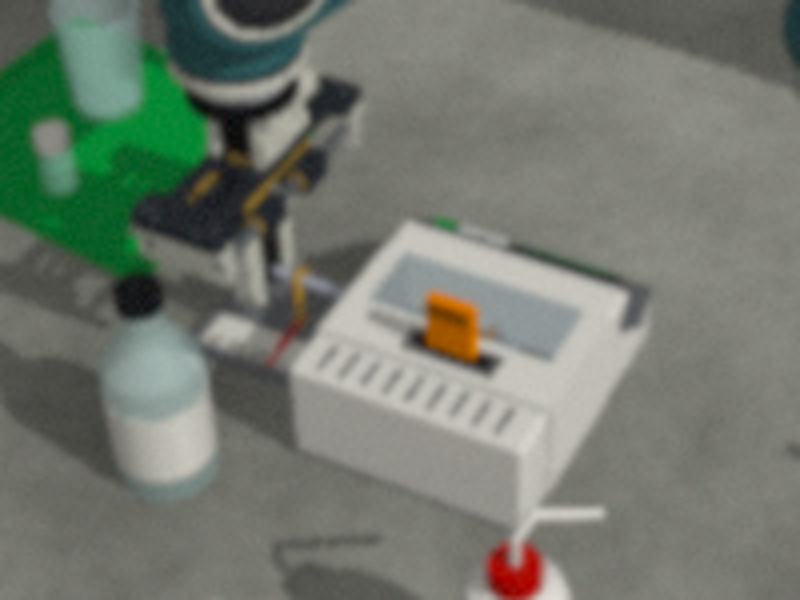

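Run:
```python
from plant import robot
print(robot.hand_in()); st=robot.get_state(); print(st["time"],st["position"],st["gripper_width"])
```

```text
the job is handed in; nothing more can be done
None
the job is handed in; nothing more can be done
```

The amber filter is in the colorimeter slot and released, and the knob is held out with the pointer on the red line. I handed the job in at about 21.4 s.

- **Filter:** I lifted it from the middle place in the stand and slid it down. It met firm resistance at tool height 175.2 mm, exactly the height worked out for fully home. I then let go, and the last pictures show it standing upright in the slot.
- **Knob:** I gripped it and drew it out at no more than about 12 mm/s. The tool had moved 39.9 mm when it stopped.
- **Pointer:** The wrist picture puts it within about 0.2 mm of the red line (up to 0.4 mm if its height is 1 mm off).
- **Holding:** At the last reading the spring was pulling back with 7–8 N. The gripper stayed shut on the knob with no sign of slipping.
- **Odd reading:** During the pull there was also a steady upward force of about 6 N on the tool, well inside the limits. I left it alone.
- **Not checked:** I took no last picture of the green and blue filters or the jug. The arm touched none of them, and the wash bottle, reagent bottle, beaker and vial are still standing in the final scene picture.

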